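# Stow the vice kit in the bifold-door locker

### The arm

A 6-joint arm with a two-finger parallel gripper is mounted at the origin on a cart in front of the work surface, level with it; the furniture and walls round the work are solid. World frame = base frame: x ahead of the robot, y to its left, z up, the work surface at z = 0. Lengths are in mm, angles in rad, forces in N, time in s.
With the tool pointing down it reaches from about 250 to 775 mm from the base axis. Payload 4 kg.
Tool frame: the origin (TCP) lies between the finger pads; the fingertips stand 25 mm ahead of it and the grasp point (between the pads) lies 6 mm ahead of it (robot.tip_extent is the distance from the TCP to the fingertips, in mm); z points along the fingers, y is the line along which they close (so a half turn about z gives the same grasp; the last joint's range is limited). The gripper opens to 85 mm and grips with 20 to 120 N. Pads are 22 mm wide; open, the fingers measure 114 mm over their backs; the gripper's body (76 mm by 85 mm) begins 54 mm behind the grasp point. The pads swing forward as they close: fully open they stand 13 mm farther back than shut.
Start: joints at [-0.103, 0.087, 1.371, -0, 1.684, -0.103], TCP at [550.014, -0.006, 256.341] pointing down, gripper open.
Joint ranges: [-3.1, 3.1], [-0.76, 2.03], [0.27, 2.55], [-1.08, 4.22], [0.17, 2.65], [-2.57, 2.57]. Speed limits (rad/s): [2.79, 2.79, 3.14, 3.14, 3.14, 3.14].

### API

Orientations are given as a unit quaternion [x, y, z, w].
In Python, from workcell import robot gives the robot as it stands.
- The arm moves only by the tool nudge_tcp, called after ">>>" as name(argument=value, ...) on one line, values as JSON. Schema: {"type":"object","properties":{"segments":{"type":"array","items":{"type":"array","prefixItems":[{"type":"array","items":{"type":"number"},"minItems":3,"maxItems":3},{"type":"number"}],"minItems":2,"maxItems":2},"minItems":1,"maxItems":20},"jaw":{"type":"number"},"clamp_n":{"type":"number"},"only":{"type":"string"},"quiet":{"type":"boolean"},"lines":{"type":"string"}},"required":["segments"],"additionalProperties":false}. segments is a list of rows, 1 to 20 of them, each written [[dx, dy, dz], turn]: dx, dy, dz in mm, then a turn about the tool's z in rad; each row shifts and turns the commanded pose from where the row before left it, along the tool's axes as they then stand; what a row does not reach is not made up. A row lasts 1/12 s, in which the tool goes at most 41.7 mm and 0.125 rad, less where a joint would pass 70% of its speed; a pose out of reach is approached as far as the arm can. jaw is the finger opening in mm, set as the call begins (left out keeps the last). The fingers move at their own pace and stop on an object; clamp_n is the grip in N (left out, the last holds). Time passes only in rows, so rows that do not move let the fingers close. The tool returns the time, the measured TCP pose, the force, the opening and the grip force at its end. only (a regular expression) keeps the lines of the reply that match it, lines (a string "A,B") keeps lines A to B, and quiet returns only ok. Input that does not fit is refused with a message, and nothing moves.
- robot.read_state(): the state, without advancing time (a new reading comes with each control period).
- robot.read_camera(name): name is "scene" or "side" or "wrist"; returns a dict with "frame" (420x560x3 uint8, red, green, blue), "K" (3x3 intrinsics, pixels), "dist_coeffs" ([k1, k2, p1, p2, k3] as OpenCV has them; the pictures are not rectified), "world_to_cam" (4x4, takes a point from world to camera coordinates). Camera axes: x right, y up, looking along -z (the intrinsics and any distortion apply to the point x, -y, -z); pixel columns grow to the right and rows downward; lengths in mm; the calibration is good to about 2 mm. A picture is of the moment at which its call begins. There is no depth.
- robot.hand_in(): hands the job in; it is judged then, once.
The state is a dict: "clock": time; "joint_positions": joint angles; "dq": joint speeds; "tau": joint torques, N m; "eef_pos": TCP position; "tool_rot": TCP orientation; "force": force on the tool from outside, world axes, zero at the start; "torque": the same for the moment, N m; "grip_width": finger opening in mm; "finger_force": force on a finger pad.
Only numpy, scipy, OpenCV 4.12 (cv2) and the standard library are available. Lean on these libraries where they do the work, as an engineer would, in place of code of your own. Each camera call takes 0.05 s, during which the arm holds its last target. There are 200 camera calls.

### The job

Put the vice kit away: unhook the bench locker, pull its bifold door by the bar handle until it is fully open with both panels folded up at the jamb, and set every V-block and hex nut that is lying out on the bench flat on the locker's floor, the same way up as they are now. Then fold the door fully shut again and swing the hook home round its stud. Keep the hook swung well clear of the door for as long as the door is not shut.

Things in the scene. Friction and masses are not known exactly. Their poses are not given: they have to be found in the camera images.
- locker: Low dark-wood box fixed on the bench, 220 (x) x 215 (y) x 68 mm; a steel ledge on its front (-x) side, 70 mm high, reaches to x = -135. Origin: centre of the underside; x points from the front (ledge, hook) to the jamb, z up. Its top is closed by a bifold door of two equal wooden panels, each 100 (x) x 188 (y) x 7 mm, that runs in tracks on the side walls.
- locker_floor (a point): Middle of the locker's inside floor, 6 mm above the bench, axes as the locker's. Inside, x runs from -104 to +104 mm and y from -97 to +97. Side walls are 68 mm, the front wall 52 mm high above the bench; contents up to 48 mm tall go under the door. With the door open, the folded panels and handle stand over x = +25 to +110, up to 165 mm above the bench.
- door_hinge (a point): Jamb hinge axis of the door (parallel to locker y): x = +100, y = 0, z = 58 mm in the locker frame; axes as the locker's. At door angle a the fold is at x = 100 - 100 cos a, z = 58 + 100 sin a, and the lead panel slopes down from it to its rollers at x = 100 - 200 cos a, z = 58 (locker frame).
- door (a joint): Angle of the jamb panel: 0 = shut (both panels flat), 1.42 = stop, both panels folded up at the jamb (the lead panel follows by itself). It takes about 4 N at the handle to lift and less than 2 N to lower; friction holds it wherever it is left, so it has to be brought all the way down to shut.
- door_handle (a point): Middle of the bar handle on the lead panel: round bar 10 mm thick, 80 mm long over its ends, along locker y, on a post near each end, its centre 40 mm off the panel face. At door angle a: x = 100 - 130 cos a - 47 sin a, y = -25, z = 58 + 70 sin a + 47 cos a (locker frame, mm). It turns in the fingers as the panel tilts, so the tool can stay pointing down, closing along locker x.
- hook (a joint): Angle of the steel hook, lying level on the front ledge, about a vertical pivot at x = -120, y = +55 mm (locker frame). 0 = closed (stop), pointing to locker +x with its mouth round the headed stud on the lead panel; grows clockwise seen from above to 1.8 (stop), lying along the ledge towards locker -y. It stays where it is left; about 1 N at the knob moves it.
- hook_knob (a point): Grip point on the hook's upright black knob (16 mm thick, 34 mm tall, z 77 to 110 mm above the bench), on the knob's axis 98 mm above the bench and 72 mm from the pivot. The stud head beside it reaches 82 mm above the bench.
- v_block_a: Grey steel V-block, 45 (x) x 55 (y) x 38 mm, groove along x on top. Origin: centre of the underside. Grip across the 55 mm (flat sides, faces +-y). May be absent.
- v_block_b: Second V-block, same as v_block_a. May be absent.
- nut_a: Large hex nut lying flat, 30 mm across flats, 34 across corners, 20 mm high. Origin: centre of the underside; one pair of flats faces +-x. May be absent.
- nut_b: Large hex nut lying flat, 27 mm across flats, 31 across corners, 20 mm high. Origin: centre of the underside; one pair of flats faces +-x. May be absent.

How it is judged:
By the outcome, as a careful person would: the job done as asked, in the order asked, and still so for the second after the job is handed in, with the robot touching nothing.
Of v_block_a, v_block_b, nut_a, nut_b only 2 to 4 are there at a start; the rules pass over those that are not, and their reading is None.
At some moment in a run one of v_block_a, v_block_b, nut_a, nut_b may be knocked a few centimetres aside while the robot is not near it.
Once in a run the grip may slacken for a moment while it holds something.
It also fails if it takes over 210 s, if anything falls off the work surface, if the arm or the gripper's body presses on something with over 40 N, if the wrist force passes 120 N, or if a joint passes its speed limit or range.

## Working session

There is one attempt and no reset: what is moved stays moved. The work goes in short steps, Python scripts to look and compute and a tool call to move; the robot and the scene stay as the last step left them, time stands still between calls to the robot, and variables do not carry over. Pictures are saved under pics/ and viewed, at most 17 in all, crops included, and the job is handed in when it is done.

```bash
ls; mkdir -p pics; cat > h.py <<'E'
import numpy as np, cv2
from workcell import robot
def cam(n):
    c=robot.read_camera(n); c['K']=np.array(c['K'],float); c['d']=np.array(c['dist_coeffs'],float); c['T']=np.array(c['world_to_cam'],float); return c
def save(c,f): cv2.imwrite(f,cv2.cvtColor(c['frame'],cv2.COLOR_RGB2BGR))
def ray(c,px):
    p=cv2.undistortPoints(np.array([[px]],float),c['K'],c['d'])[0,0]
    R=c['T'][:3,:3]; t=c['T'][:3,3]
    return -R.T@t, R.T@np.array([p[0],-p[1],-1.0])
def plane(c,px,z):
    o,d=ray(c,px); return o+d*(z-o[2])/d[2]
def tri(c1,p1,c2,p2):
    o1,d1=ray(c1,p1); o2,d2=ray(c2,p2)
    s=np.linalg.lstsq(np.stack([d1,-d2],1),o2-o1,rcond=None)[0]
    a=o1+d1*s[0]; b=o2+d2*s[1]; return (a+b)/2, np.linalg.norm(a-b)
def proj(c,P):
    q=c['T'][:3,:3]@np.array(P,float)+c['T'][:3,3]
    return cv2.projectPoints(np.array([[q[0],-q[1],-q[2]]]),np.zeros(3),np.zeros(3),c['K'],c['d'])[0].ravel()
E
python3 - <<'E'
from h import *
for n in ['scene','side','wrist']:
    c=cam(n); save(c,f'pics/{n}0.png'); o=-c['T'][:3,:3].T@c['T'][:3,3]; print(n,o.round(),plane(c,(280,210),0).round())
print(robot.read_state())
E
```

```text
pics
workcell.py
scene [ -49. -434.  843.] [607. -91.   0.]
side [ 246. -886.  534.] [595.  19.   0.]
wrist [550.  76. 372.] [546. -40.   0.]
{'clock': 0.15, 'joint_positions': array([-1.03126378e-01,  8.78167445e-02,  1.37194478e+00,  1.31371849e-05,
        1.68359426e+00, -1.03077192e-01]), 'dq': array([ 9.88065041e-04, -4.26253878e-04, -5.55365706e-03,  3.00692523e-04,
       -9.93516634e-07, -4.34551171e-04]), 'tau': array([ 1.22744677e-03, -3.52374566e+01, -3.13678122e+01, -1.70676763e-04,
        8.12124257e-03, -6.53522420e-05]), 'eef_pos': array([5.49653269e+02, 2.06915391e-02, 2.55371633e+02]), 'tool_rot': array([ 7.07123378e-01,  7.07089635e-01, -5.50826430e-04, -6.88319799e-04]), 'force': array([-0.11966084,  0.223275  , -0.08643563]), 'torque': array([-0.03222567,  0.0170944 ,  0.03214481]), 'finger_force': 0.0, 'grip_width': 85.11336192664486}
```
View pics/scene0.png

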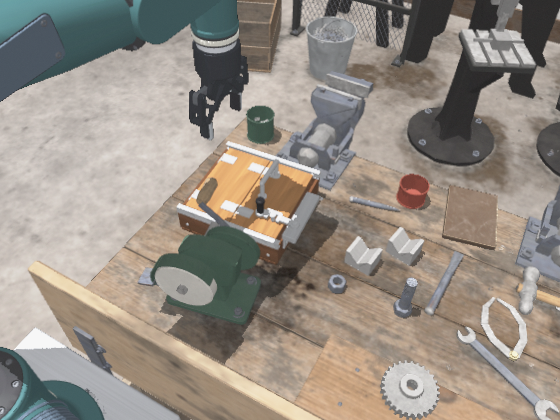

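View pics/side0.png

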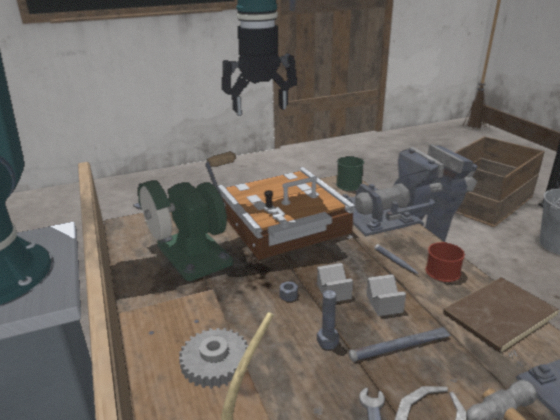

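```bash
python3 - <<'E'
import cv2,numpy as np
a=cv2.imread('pics/scene0.png')[135:305,145:345]; b=cv2.imread('pics/side0.png')[145:315,200:420]
a=cv2.resize(a,None,fx=3.0,fy=3.0,interpolation=cv2.INTER_CUBIC);b=cv2.resize(b,None,fx=3.4,fy=3.4,interpolation=cv2.INTER_CUBIC)
cv2.imwrite('pics/a1.png',a);cv2.imwrite('pics/b1.png',b)
E
```

View pics/a1.png

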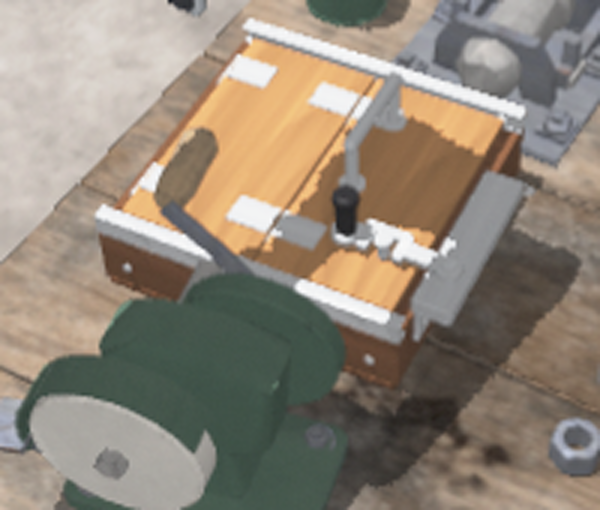

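View pics/b1.png

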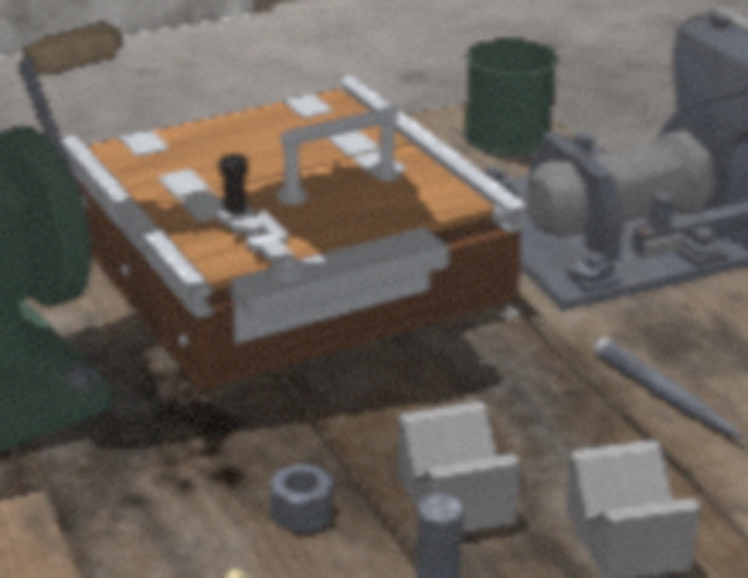

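View pics/wrist0.png

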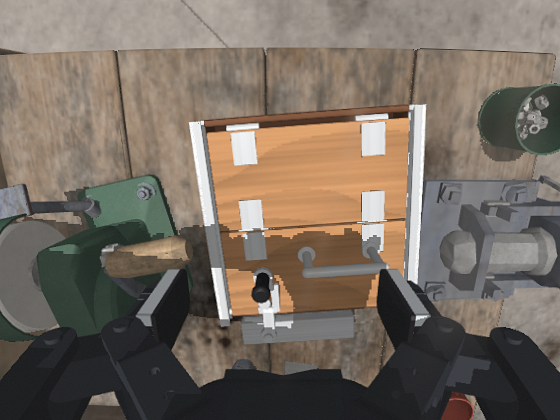

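The scene has 2 V-blocks (scene px (364,257) and (405,246)) and a nut at (338,283). The hook is closed with its black knob at (260,198), and the bar handle runs (262,183)-(276,161). A grinder flanks the locker at −x and a vice at +x. The locker's x axis is roughly world +y.

```bash
python3 - <<'E'
from h import *
S,D,W=cam('scene'),cam('side'),cam('wrist')
def t(n,s,d,w=None):
    p,e=tri(S,s,D,d); print(n,'scene/side',p.round(1),round(e,1))
    if w:
        for q,nm,c in ((s,'sc/wr',S),(d,'si/wr',D)):
            p,e=tri(c,q,W,w); print('   ',nm,p.round(1),round(e,1))
t('bar near',(262.3,183.3),(285.3,184.7),(305,271))
t('bar far',(276,161),(314.1,177.9),(385,267))
t('knobtop',(260,198.3),(268.5,191.5),(261,296))
# dark knob / panel corners in wrist
for n,p,z in [('rail NL',(195,122),68),('rail NR',(419,105),68),('rail SL',(224,325),68),('rail SR',(419,312),68),('ledge L',(243,322),70),('ledge R',(353,318),70),('fold L',(218,236),65),('fold R',(407,221),65),('jamb L',(206,133),65),('jamb R',(406,118),65)]:
    print(n,plane(W,p,z).round(1))
for n,p,z in [('nut',(338,277),20),('VA',(364,255),19),('VB',(405,246),19)]: print(n,plane(S,p,z).round(1))
E
```

```text
bar near scene/side [571.1 -70.  106.5] 5.0
    sc/wr [570.8 -68.1 101.8] 2.0
    si/wr [572.  -66.1 106. ] 4.9
bar far scene/side [639.4 -62.3 105.8] 3.8
    sc/wr [642.  -61.8 102.6] 3.7
    si/wr [641.9 -60.9 106.5] 0.8
knobtop scene/side [529.6 -88.2 109.7] 1.0
    sc/wr [529.1 -88.7 109.9] 0.7
    si/wr [529.6 -88.7 110.3] 0.3
rail NL [469.7  64.6  68. ]
rail NR [671.8  80.1  68. ]
rail SL [ 484.3 -152.5   68. ]
rail SR [ 699.3 -136.3   68. ]
ledge L [ 505.9 -146.9   70. ]
ledge R [ 626.2 -141.8   70. ]
fold L [483.7 -47.5  65. ]
fold R [674.1 -31.3  65. ]
jamb L [478.4  54.6  65. ]
jamb R [662.2  68.5  65. ]
nut [ 499.4 -273.2   20. ]
VA [ 571.5 -295.6   19. ]
VB [ 631.8 -357.7   19. ]
```

```bash
cat >> h.py <<'E'
O=np.array([579.5,-36.5]); TH=0.086
XL=np.array([-np.sin(TH),np.cos(TH)]); YL=np.array([-np.cos(TH),-np.sin(TH)])
def L(x,y): return O+x*XL+y*YL
def inL(p): d=np.array(p[:2])-O; return np.array([d@XL,d@YL])
from scipy.spatial.transform import Rotation as Ro
def go(*targets,turn=0):
    s=robot.read_state(); R=Ro.from_quat(s['tool_rot']).as_matrix(); p=np.array(s['eef_pos'])
    R=R@Ro.from_rotvec([0,0,turn]).as_matrix()
    print('at',p.round(1),'yaw y',round(np.arctan2(R[1,1],R[0,1]),3),'z',R[:,2].round(3))
    for t in targets:
        t=np.array(t,float); print(t.round(1),'delta tool',(R.T@(t-p)).round(1)); p=t
E
python3 - <<'E'
from h import *
S,D,W=cam('scene'),cam('side'),cam('wrist')
print(tri(S,(207,190),D,(221,158)), tri(S,(207,190),W,(150,255)))
k=[529.4,-88.5]
go([*k,155],[*k,111],turn=-.086)
P=np.array([-120,55]); 
last=L(-48,55)
for a in np.arange(0,1.9,.15):
    l=P+72*np.array([np.cos(a),-np.sin(a)]); w=L(*l); d=w-last; last=w
    print(round(a,2),l.round(1), w.round(1),'d along xl,yl',(d@XL).round(1),(d@YL).round(1))
E
```

```text
(array([454.99267507, -24.7736912 , 168.71230959]), np.float64(2.638303711756283)) (array([456.20196742, -22.56620595, 164.53041163]), np.float64(0.7571665258370968))
at [550.    0.  256.3] yaw y 0.086 z [-0. -0. -1.]
[529.4 -88.5 155. ] delta tool [-86.4 -28.1 101.3]
[529.4 -88.5 111. ] delta tool [-0.  0. 44.]
0.0 [-48.  55.] [528.8 -89. ] d along xl,yl 0.0 0.0
0.15 [-48.8  44.2] [539.6 -88.9] d along xl,yl -0.8 -10.8
0.3 [-51.2  33.7] [550.3 -90.4] d along xl,yl -2.4 -10.5
0.45 [-55.2  23.7] [560.6 -93.5] d along xl,yl -4.0 -10.0
0.6 [-60.6  14.3] [570.4 -98.1] d along xl,yl -5.4 -9.3
0.75 [-67.3   5.9] [ 579.4 -104.1] d along xl,yl -6.7 -8.4
0.9 [-75.2  -1.4] [ 587.4 -111.3] d along xl,yl -7.9 -7.3
1.05 [-84.2  -7.5] [ 594.2 -119.7] d along xl,yl -8.9 -6.1
1.2 [-93.9 -12.1] [ 599.6 -129. ] d along xl,yl -9.7 -4.7
1.35 [-104.2  -15.3] [ 603.6 -139. ] d along xl,yl -10.3 -3.1
1.5 [-114.9  -16.8] [ 606.1 -149.5] d along xl,yl -10.7 -1.6
1.65 [-125.7  -16.8] [ 607.  -160.3] d along xl,yl -10.8 0.0
1.8 [-136.4  -15.1] [ 606.3 -171.1] d along xl,yl -10.7 1.7
```

>>> nudge_tcp(segments=[[[0,0,0],-0.086],[[-17.3,-5.6,20.3],0],[[-17.3,-5.6,20.3],0],[[-17.3,-5.6,20.3],0],[[-17.3,-5.6,20.3],0],[[-17.3,-5.6,20.3],0],[[0,0,0],0],[[0,0,0],0],[[0,0,0],0]], jaw=40, clamp_n=30)

```text
clock: 1.2
eef_pos: [530.2, -88.3, 155.9]
tool_rot: [0.676, 0.737, 0.001, 0.001]
force: [-0.0, -0.5, -0.1]
grip_width: 40.1
finger_force: 0.0
```

```bash
python3 - <<'E'
from h import *
W=cam('wrist'); save(W,'pics/w1.png'); D=cam('side'); save(D,'pics/d1.png')
go([529.4,-88.5,111])
print(proj(W,[529.4,-88.5,110]))
# dark knob region in wrist view
f=cv2.cvtColor(W['frame'],cv2.COLOR_RGB2HSV)
E
```

```text
at [530.7 -88.  156.7] yaw y 0.087 z [ 0.003 -0.001 -1.   ]
[529.4 -88.5 111. ] delta tool [-0.3 -1.5 45.7]
[281.64961455 254.65956149]
```

View pics/w1.png

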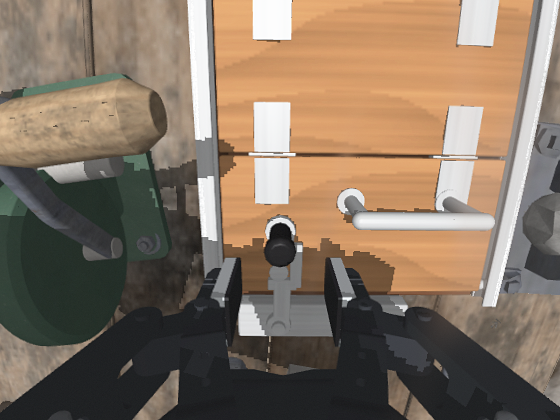

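Knob top at (280,254), predicted (282,255): consistent. Now I'll descend and grip it.

>>> nudge_tcp(segments=[[[0,-1,15],0],[[0,0,15],0],[[0,0,14],0],[[0,0,0],0],[[0,0,0],0]])

```text
clock: 1.72
eef_pos: [528.8, -88.0, 111.3]
tool_rot: [0.676, 0.737, 0.0, 0.0]
force: [1.2, -0.4, -0.0]
grip_width: 40.3
finger_force: 0.0
```

>>> nudge_tcp(segments=[[[0,0,0],0],[[0,0,0],0],[[0,0,0],0],[[0,0,0],0],[[0,0,0],0],[[0,0,0],0],[[0,0,0],0],[[0,0,0],0]], jaw=5, clamp_n=30)

```text
clock: 2.38
eef_pos: [529.6, -88.6, 112.6]
tool_rot: [0.676, 0.737, 0.001, 0.001]
force: [-0.4, 1.7, 6.7]
grip_width: 15.1
finger_force: 29.6
```

>>> nudge_tcp(segments=[[[-0.8,10.8,0],0],[[-2.4,10.5,0],0],[[-4,10,0],0],[[-5.4,9.3,0],0],[[-6.7,8.4,0],0],[[-7.9,7.3,0],0],[[-8.9,6.1,0],0],[[-9.7,4.7,0],0],[[-10.3,3.1,0],0],[[-10.7,1.6,0],0],[[-10.8,0,0],0],[[-6,-1,0],0],[[0,0,0],0],[[0,0,0],0],[[0,0,0],0]])

```text
clock: 3.63
eef_pos: [604.6, -167.0, 111.8]
tool_rot: [0.676, 0.737, -0.002, -0.001]
force: [-6.3, -1.2, 6.2]
grip_width: 14.5
finger_force: 30.6
```

>>> nudge_tcp(segments=[[[0,0,0],0],[[0,0,0],0],[[0,0,0],0],[[0,0,-25],0],[[0,0,-40],0],[[0,0,0],0]], jaw=40)

```text
clock: 4.13
eef_pos: [609.8, -167.0, 184.3]
tool_rot: [0.676, 0.737, 0.003, 0.007]
force: [1.3, 0.1, 2.0]
grip_width: 40.0
finger_force: 0.0
```

```bash
python3 - <<'E'
from h import *
W=cam('wrist'); save(W,'pics/w2.png')
s=robot.read_state();print(s['eef_pos'],inL(s['eef_pos']))
h=L(-30,-25)
go([*h,180],[*h,115],turn=np.pi/2)
E
```

```text
[ 609.14792086 -166.73045964  181.7829794 ] [-132.29574355  -18.35233142]
at [ 609.1 -166.7  181.8] yaw y -1.485 z [ 0.011 -0.004 -1.   ]
[607.  -64.2 180. ] delta tool [   6.7 -102.3    1.4]
[607.  -64.2 115. ] delta tool [-0.7 -0.3 65. ]
```

View pics/w2.png

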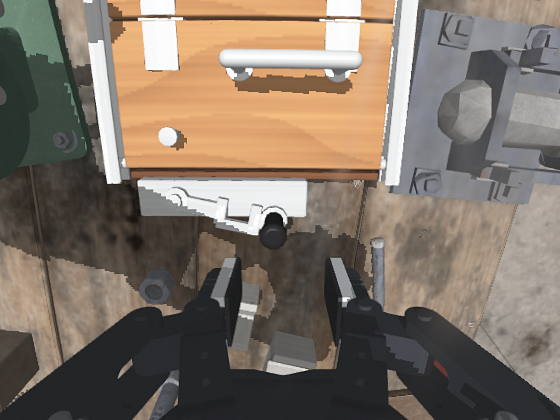

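Hook swung to ~1.75 along the ledge: knob at (272,232), stud free at (168,136). Next the handle, bar at (222-360, 58).

>>> nudge_tcp(segments=[[[0,0,0],0.1208],[[0,0,0],0.1208],[[0,0,0],0.1208],[[0,0,0],0.1208],[[0,0,0],0.1208],[[0,0,0],0.1208],[[0,0,0],0.1208],[[0,0,0],0.1208],[[0,0,0],0.1208],[[0,0,0],0.1208],[[0,0,0],0.1208],[[0,0,0],0.1208],[[0,0,0],0.1208],[[1.7,-25.6,0],0],[[1.7,-25.6,0],0],[[1.7,-25.6,0],0],[[1.7,-25.6,0],0],[[0,0,0],0],[[0,0,0],0]])

```text
clock: 5.77
eef_pos: [604.0, -61.9, 175.0]
tool_rot: [0.999, 0.045, -0.0, -0.0]
force: [0.8, 0.3, 0.5]
grip_width: 40.0
finger_force: 0.0
```

```bash
python3 - <<'E'
from h import *
W=cam('wrist'); save(W,'pics/w3.png')
h=L(-30,-25)
go([*h,111]); print(robot.read_state()['joint_positions'])
for y in(15,-65): print(proj(W,[*L(-30,y),105]))
f=W['frame'].astype(int); m=((f.min(2)>150)&(f.max(2)-f.min(2)<25)).astype(np.uint8)
n,l,st,ce=cv2.connectedComponentsWithStats(m)
for i in range(1,n):
    if st[i,4]>300: print(st[i],ce[i].round())
E
```

```text
at [604.1 -62.9 175.1] yaw y -1.483 z [-0.001 -0.    -1.   ]
[607.  -64.2 111. ] delta tool [ 2.8  1.5 64.1]
[-1.96852473e-01  2.42693678e-01  1.35386008e+00 -5.74850079e-04
  1.54570150e+00  1.28633986e+00]
[285.92936647 290.79087714]
[286.86054001 168.84070913]
[    0     0    79   268 13272] [ 32. 143.]
[  78   95  299   19 4830] [226. 104.]
[ 106  150   45   32 1301] [128. 166.]
[ 198  151   44   32 1367] [220. 166.]
[ 247  152   50   56 1614] [272. 171.]
[ 382  232   59   83 2898] [407. 271.]
[ 500  234   60   57 2193] [535. 262.]
[274 247  19  46 613] [284. 270.]
[246 296  41  31 903] [267. 314.]
[128 300  38  16 304] [147. 305.]
[ 25 333  47  40 651] [ 50. 352.]
[  0 358  44  53 828] [ 16. 382.]
```

View pics/w3.png

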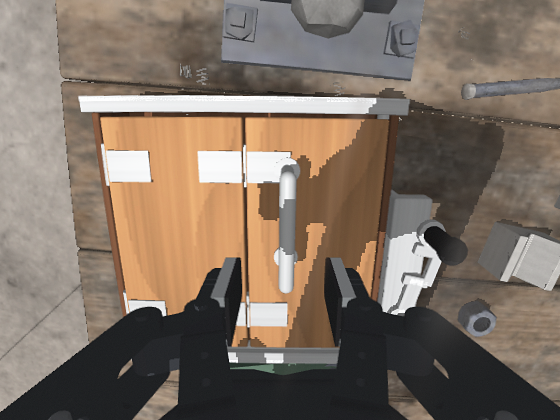

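Bar spans (288,167)–(286,291), matching my prediction to within 2 px. Descending on it.

>>> nudge_tcp(segments=[[[2.8,1.5,16],0],[[0,0,16],0],[[0,0,16],0],[[0,0,16],0],[[0,0,0],0],[[0,0,0],0]])

```text
clock: 6.32
eef_pos: [606.3, -65.5, 110.4]
tool_rot: [0.999, 0.042, -0.002, -0.0]
force: [-0.1, -0.9, 1.0]
grip_width: 39.5
finger_force: 0.0
```

>>> nudge_tcp(segments=[[[0,0,0],0],[[0,0,0],0],[[0,0,0],0],[[0,0,0],0],[[0,0,0],0],[[0,0,0],0],[[0,0,0],0],[[0,0,0],0]], jaw=2, clamp_n=40)

```text
clock: 6.98
eef_pos: [608.0, -64.0, 113.5]
tool_rot: [0.999, 0.043, 0.002, -0.0]
force: [0.1, 3.4, 6.1]
grip_width: 7.9
finger_force: 39.4
```

```bash
python3 - <<'E'
from h import *
s=robot.read_state();print(s['eef_pos'],inL(s['eef_pos']),s['force'])
f=lambda a:np.array([100-130*np.cos(a)-47*np.sin(a),58+70*np.sin(a)+47*np.cos(a)])
p=f(0)
for a in np.linspace(0,1.42,19)[1:]:
    q=f(a); d=q-p; p=q; print(f'0 {-d[0]:.1f} {-d[1]:.1f} 0;',end=' ')
E
```

```text
[607.99764343 -64.00236956 113.50160501] [-29.8485059  -26.03003472] [0.0766222  3.40838155 6.08395552]
0 3.3 -5.4 0; 0 2.5 -5.0 0; 0 1.6 -4.7 0; 0 0.8 -4.3 0; 0 -0.1 -3.9 0; 0 -0.9 -3.5 0; 0 -1.8 -3.0 0; 0 -2.6 -2.5 0; 0 -3.5 -2.0 0; 0 -4.3 -1.5 0; 0 -5.0 -1.0 0; 0 -5.8 -0.5 0; 0 -6.5 0.0 0; 0 -7.2 0.6 0; 0 -7.8 1.1 0; 0 -8.4 1.6 0; 0 -8.9 2.1 0; 0 -9.4 2.6 0;
```

>>> nudge_tcp(segments=[[[0,3.3,-5.4],0],[[0,2.5,-5.0],0],[[0,1.6,-4.7],0],[[0,0.8,-4.3],0],[[0,-0.1,-3.9],0],[[0,-0.9,-3.5],0],[[0,-1.8,-3.0],0],[[0,-2.6,-2.5],0],[[0,-3.5,-2.0],0],[[0,0,0],0]], clamp_n=50)

```text
clock: 7.82
eef_pos: [608.2, -69.5, 144.6]
tool_rot: [0.999, 0.042, 0.001, 0.006]
force: [6.0, -11.8, -6.4]
grip_width: 8.5
finger_force: 48.8
```

>>> nudge_tcp(segments=[[[0,-4.3,-1.5],0],[[0,-5.0,-1.0],0],[[0,-5.8,-0.5],0],[[0,-6.5,0.0],0],[[0,-7.2,0.6],0],[[0,-7.8,1.1],0],[[0,-8.4,1.6],0],[[0,-8.9,2.1],0],[[0,-9.4,2.6],0],[[0,-4,1.5],0],[[0,0,0],0],[[0,0,0],0]])

```text
clock: 8.82
eef_pos: [602.9, 0.2, 140.7]
tool_rot: [0.999, 0.043, 0.002, 0.003]
force: [3.7, -6.3, 1.8]
grip_width: 8.1
finger_force: 54.8
```

```bash
python3 - <<'E'
from h import *
s=robot.read_state();print(s['eef_pos'],inL(s['eef_pos']),s['force'],s['grip_width'])
D=cam('side'); save(D,'pics/d2.png'); S=cam('scene'); save(S,'pics/s2.png')
cv2.imwrite('pics/sd2.png',cv2.vconcat([cv2.imread('pics/d2.png')[20:310,100:500],cv2.imread('pics/s2.png')[0:290,100:500]]))
E
```

```text
[6.02891193e+02 2.01197442e-01 1.40696878e+02] [ 34.55639622 -26.45715936] [ 3.72307649 -6.28452806  1.77861862] 8.078906860738213
```

View pics/sd2.png

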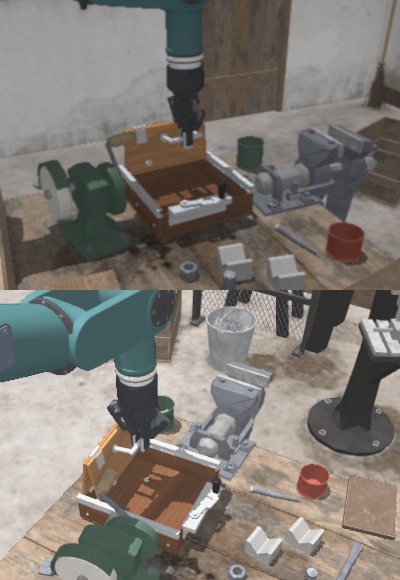

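Door is at its stop: handle at locker x=34.6, z=134.7 against 34, 134 expected. Releasing and going to look at the parts.

>>> nudge_tcp(segments=[[[0,0,0],0],[[0,0,0],0],[[0,0,0],0],[[0,0,0],0],[[0,0,-15],0],[[0,0,-20],0],[[0,0,-40],0],[[0,0,-40],0],[[0,0,-20],0]], jaw=28)

```text
clock: 9.67
eef_pos: [602.2, 3.4, 280.3]
tool_rot: [0.999, 0.043, 0.004, 0.001]
force: [0.0, -1.1, 1.4]
grip_width: 28.2
finger_force: 0.0
```

>>> nudge_tcp(segments=[[[-16.6,33,0],0],[[-16.6,33,0],0],[[-16.6,33,0],0],[[-16.6,33,-5],0],[[-16.6,33,-5],0],[[-16.6,33,-5],0],[[-16.6,33,-5],0],[[-16.6,33,-5],0],[[-16.6,33,-5],0],[[0,0,0],0],[[0,0,0],0],[[0,0,0],0]], jaw=85)

```text
clock: 10.67
eef_pos: [478.0, -305.2, 304.3]
tool_rot: [0.999, 0.043, -0.0, -0.001]
force: [0.0, -0.6, 0.2]
grip_width: 84.7
finger_force: 0.0
```

```bash
python3 - <<'E'
from h import *
for n in ('wrist','scene','side'):
    W=cam(n); save(W,f'pics/{n}4.png'); np.save(f'{n}4.npy',np.array(W,dtype=object),allow_pickle=True)
s=robot.read_state();print(s['joint_positions'])
E
```

```text
[-6.66292482e-01  1.21805279e-01  1.23854773e+00  3.62395185e-04
  1.78175390e+00  8.15916780e-01]
```

View pics/wrist4.png

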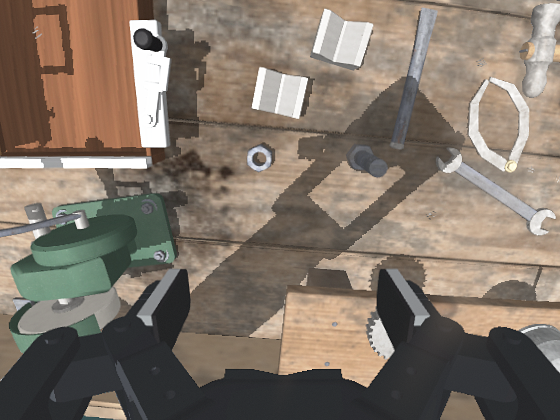

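```bash
cat >> h.py <<'E'
def ld(n): return np.load(n,allow_pickle=True).item()
def blocks(c,roi=None,zt=38,lo=105,sat=28,amin=600,amax=9000):
    f=cv2.GaussianBlur(c['frame'],(3,3),0).astype(int)
    m=((f.min(2)>lo)&(f.max(2)-f.min(2)<sat)).astype(np.uint8)
    m=cv2.morphologyEx(m,cv2.MORPH_OPEN,np.ones((3,3))); m=cv2.morphologyEx(m,cv2.MORPH_CLOSE,np.ones((5,5)))
    for q in cv2.findContours(m,cv2.RETR_EXTERNAL,cv2.CHAIN_APPROX_NONE)[0]:
        if not amin<cv2.contourArea(q)<amax: continue
        g=np.array([plane(c,p[0],zt)[:2] for p in q],np.float32)
        r=cv2.minAreaRect(g)
        print('px',q[:,0].mean(0).round(),'world',np.round(r[0],1),'size',np.round(r[1],1),'ang',round(r[2],1),'fill',round(cv2.contourArea(g)/(r[1][0]*r[1][1]),2))
E
python3 - <<'E'
from h import *
W=ld('wrist4.npy')
blocks(W)
print('nut?'); blocks(W,zt=20,lo=70,sat=40,amin=200,amax=2000)
f=W['frame']; print(f[158,246:274].tolist())
print(f[92,250:316:6].tolist())
E
```

```text
px [545. 342.] world [ 263.2 -726.5] size [119.9  42.7] ang 51.9 fill 0.52
px [ 59. 310.] world [256.2 -12.7] size [ 63.6 179.5] ang 12.9 fill 0.6
px [408. 296.] world [ 329.1 -491.1] size [103.2  24.4] ang 33.7 fill 0.55
px [166. 285.] world [ 306.3 -159.2] size [ 27.9 124.7] ang 57.0 fill 0.44
px [ 45. 222.] world [394.1   1.7] size [ 45.  126.8] ang 16.9 fill 0.33
px [ 75. 162.] world [472.8 -52.5] size [ 15.7 193.3] ang 4.3 fill 0.83
px [282.  89.] world [ 576.5 -293.9] size [57.  58.1] ang 83.7 fill 0.75
px [150.  83.] world [ 566.9 -153. ] size [135.8  41.8] ang 4.3 fill 0.81
px [421.  44.] world [ 634.  -442.1] size [18.8 75. ] ang 86.3 fill 0.8
px [272.  30.] world [ 639.2 -276.3] size [218.4  53.7] ang 83.2 fill 0.55
nut?
px [461. 409.] world [ 117.  -643.9] size [62.5 79.8] ang 1.6 fill 0.67
px [545. 343.] world [ 248.9 -746.6] size [128.8  45.8] ang 51.9 fill 0.53
px [378. 335.] world [ 245.3 -467. ] size [93.  30.8] ang 30.7 fill 0.73
px [465. 240.] world [ 407.1 -559.5] size [44.6 14.3] ang 84.4 fill 0.68
px [548. 125.] world [ 569.  -627.1] size [19.7 29.3] ang 15.8 fill 0.72
px [202. 104.] world [ 553.5 -205.5] size [26.6 17.9] ang 1.0 fill 0.57
[[132, 114, 97], [180, 182, 193], [208, 213, 227], [211, 216, 226], [225, 228, 235], [205, 208, 218], [118, 121, 127], [67, 64, 61], [78, 68, 60], [78, 67, 58], [75, 65, 57], [123, 108, 94], [137, 119, 106], [135, 117, 103], [136, 118, 102], [135, 116, 101], [136, 117, 102], [136, 118, 102], [135, 116, 101], [133, 111, 94], [187, 182, 183], [217, 220, 225], [221, 224, 229], [224, 225, 231], [190, 191, 200], [110, 109, 111], [80, 70, 61], [90, 79, 68]]
[[131, 109, 90], [254, 254, 254], [177, 173, 171], [183, 182, 178], [188, 186, 182], [254, 253, 252], [224, 222, 220], [223, 221, 218], [249, 247, 246], [255, 255, 255], [79, 69, 59]]
```

```bash
cat >> h.py <<'E'
def grey(c,zt,lo=140,ch=20,amin=300,amax=6000,box=(0,0,560,300),k=3,show=None):
    f=c['frame'].astype(int); out=[]
    m=((f.min(2)>lo)&(abs(f[:,:,0]-f[:,:,2])<ch)).astype(np.uint8)
    b=np.zeros_like(m); b[box[1]:box[3],box[0]:box[2]]=1; m*=b
    m=cv2.morphologyEx(m,cv2.MORPH_CLOSE,np.ones((k,k)))
    for q in cv2.findContours(m,cv2.RETR_EXTERNAL,cv2.CHAIN_APPROX_NONE)[0]:
        if not amin<cv2.contourArea(q)<amax: continue
        g=np.array([plane(c,p[0],zt)[:2] for p in q],np.float32)
        r=cv2.minAreaRect(g); M=cv2.moments(g)
        print('px',q[:,0].mean(0).round(1),'world',np.round(r[0],1),'cen',round(M['m10']/M['m00'],1),round(M['m01']/M['m00'],1),'size',np.round(r[1],1),'ang',round(r[2],1),'area',round(cv2.contourArea(g)))
        out.append((q,g,r))
    return out
E
python3 - <<'E'
from h import *
W=ld('wrist4.npy')
grey(W,38,box=(240,0,385,180))
for q,g,r in grey(W,20,box=(235,135,285,180),lo=100,ch=22): 
    # hex orientation: width vs direction
    for a in range(0,60,5): 
        print(a,[round(float(np.ptp(g@np.array([np.cos(np.radians(a+k)),np.sin(np.radians(a+k))]))),1) for k in (0,60,120)])
E
```

```text
px [258.4 158.4] world [ 495.3 -275.4] cen 495.5 -275.5 size [27.1 27. ] ang 4.4 area 572
px [279.   92.7] world [ 570.5 -293.3] cen 570.1 -293.3 size [55.2 45. ] ang 82.5 area 2303
px [341.9  38.2] world [ 631.5 -355.5] cen 631.4 -355.5 size [55.3 47.4] ang 79.6 area 2313
px [258.7 158.4] world [ 492.6 -274.9] cen 492.6 -274.4 size [30.9 29.5] ang 3.2 area 706
0 [31.1, 33.4, 32.1]
5 [30.7, 33.3, 32.1]
10 [30.9, 33.0, 31.8]
15 [30.8, 32.5, 31.3]
20 [30.4, 31.7, 30.7]
25 [30.0, 30.6, 30.3]
30 [29.9, 30.0, 29.9]
35 [30.6, 29.7, 30.1]
40 [31.4, 30.2, 30.6]
45 [32.2, 30.7, 30.8]
50 [32.7, 31.4, 31.1]
55 [33.2, 31.8, 31.2]
```

>>> nudge_tcp(segments=[[[0,0,0],0.11],[[0,0,0],0.109],[[0,0,0],0],[[0,0,0],0]])

```text
clock: 11.15
eef_pos: [478.5, -304.5, 304.5]
tool_rot: [0.998, -0.064, -0.0, -0.0]
force: [0.1, -0.1, -0.6]
grip_width: 85.2
finger_force: 0.0
```

```bash
python3 - <<'E'
from h import *
print(robot.tip_extent)
go([570.3,-293.3,120],[570.3,-293.3,33])
E
```

```text
25.0
at [ 478.5 -304.5  304.5] yaw y -1.699 z [-0.  0. -1.]
[ 570.3 -293.3  120. ] delta tool [ 89.6 -22.8 184.5]
[ 570.3 -293.3   33. ] delta tool [ 0.  0. 87.]
```

>>> nudge_tcp(segments=[[[15,-3.8,30.75],0],[[15,-3.8,30.75],0],[[0,0,0],0],[[0,0,0],0]])

```text
clock: 11.48
eef_pos: [508.2, -300.8, 240.5]
tool_rot: [0.998, -0.065, -0.003, -0.002]
force: [-1.2, 0.6, 0.5]
grip_width: 85.1
finger_force: 0.0
```

```bash
python3 - <<'E'
from h import *
A=ld('wrist4.npy'); B=cam('wrist'); 
print('B'); b=grey(B,38,box=(180,30,450,300)); a=grey(A,38,box=(240,0,385,180))
# corner triangulation of V-blocks / nut by order of contours nearest
def corners(q): return cv2.boxPoints(cv2.minAreaRect(q))
for qa,ga,ra in a:
    for qb,gb,rb in b:
        if np.hypot(*(np.array(ra[0])-rb[0]))<15:
            M=lambda q:(lambda m:(m['m10']/m['m00'],m['m01']/m['m00']))(cv2.moments(q))
            print(tri(A,M(qa),B,M(qb)))
go([570.3,-293.3,120])
E
```

```text
B
px [401.7 284.1] world [ 380.4 -418. ] cen 380.3 -418.3 size [53.7 11.1] ang 28.3 area 453
px [260.3 199.8] world [ 497.8 -276.3] cen 497.9 -276.4 size [28.1 27.3] ang 56.6 area 578
px [267.8 124.1] world [ 570.4 -293.5] cen 572.2 -292.6 size [55.3 44.4] ang 82.5 area 2138
px [420.9  46.8] world [ 619.6 -440.6] cen 621.1 -440.7 size [13.6 31.5] ang 85.5 area 331
px [326.   50.8] world [ 626.  -354.8] cen 627.4 -355.3 size [56.7 37.8] ang 83.1 area 1873
px [258.4 158.4] world [ 495.3 -275.4] cen 495.5 -275.5 size [27.1 27. ] ang 4.4 area 572
px [279.   92.7] world [ 570.5 -293.3] cen 570.1 -293.3 size [55.2 45. ] ang 82.5 area 2303
px [341.9  38.2] world [ 631.5 -355.5] cen 631.4 -355.5 size [55.3 47.4] ang 79.6 area 2313
(array([ 492.64457998, -274.26608401,   18.18981841]), np.float64(0.011219570921366086))
(array([ 571.59643944, -292.34356197,   20.04547434]), np.float64(1.4551127439267322))
(array([ 619.74312312, -346.89429457,   96.90802709]), np.float64(0.49343223623941074))
at [ 508.6 -301.6  243. ] yaw y -1.701 z [-0.001  0.001 -1.   ]
[ 570.3 -293.3  120. ] delta tool [ 60.2 -16.2 122.9]
```

V1's centre at z=38 agrees from both wrist positions (570.4,-293.4), and the nut triangulates to a top height of about 18–20 mm. Grasping V1.

>>> nudge_tcp(segments=[[[15,-4,30],0],[[15,-4,30],0],[[15,-4,31],0],[[15.2,-4.2,32],0],[[0,0,0],0],[[0,0,25],0],[[0,0,25],0],[[0,0,25],0],[[0,0,12],0],[[0,0,0],0],[[0,0,0],0]])

```text
clock: 12.45
eef_pos: [571.0, -294.7, 35.1]
tool_rot: [0.998, -0.066, 0.001, 0.001]
force: [0.1, 0.4, -0.4]
grip_width: 85.0
finger_force: 0.0
```

```bash
python3 - <<'E'
from h import *
go([570.3,-293.3,33])
E
```

```text
at [ 571.  -294.7   35.1] yaw y -1.703 z [ 0.002 -0.001 -1.   ]
[ 570.3 -293.3   33. ] delta tool [-0.9 -1.3  2.1]
```

>>> nudge_tcp(segments=[[[-0.9,-1.3,2],0],[[0,0,0],0],[[0,0,0],0],[[0,0,0],0],[[0,0,0],0],[[0,0,0],0],[[0,0,0],0],[[0,0,0],0],[[0,0,0],0]], jaw=45, clamp_n=80)

```text
clock: 13.2
eef_pos: [571.2, -293.2, 33.9]
tool_rot: [0.998, -0.066, 0.002, 0.001]
force: [-0.1, -0.1, 6.1]
grip_width: 53.3
finger_force: 88.6
```

>>> nudge_tcp(segments=[[[0,0,-10],0],[[0,0,-25],0],[[0,0,-30],0],[[0,0,-30],0],[[0,0,-30],0],[[0,0,0],-0.109],[[0,0,0],-0.109],[[0,0,0],0],[[0,0,0],0]])

```text
clock: 13.95
eef_pos: [568.9, -292.0, 154.5]
tool_rot: [0.999, 0.041, -0.001, -0.001]
force: [-0.1, -0.1, -5.3]
grip_width: 53.7
finger_force: 87.5
```

```bash
python3 - <<'E'
from h import *
t=L(-48,60)
go([*t,165],[*t,42])
E
```

```text
at [ 568.9 -292.   154.5] yaw y -1.488 z [-0.003  0.002 -1.   ]
[523.8 -89.5 165. ] delta tool [ -28.3 -205.5  -10. ]
[523.8 -89.5  42. ] delta tool [  0.4   0.3 123. ]
```

>>> nudge_tcp(segments=[[[-4,-15,-5],0],[[-4,-30,-5],0],[[-4,-30,0],0],[[-4,-30,0],0],[[-4,-30,0],0],[[-4,-30,0],0],[[-4,-30,0],0],[[0,-10.5,0],0],[[0,0,0],0],[[0,0,0],0],[[0,0,0],0]])

```text
clock: 14.87
eef_pos: [524.4, -91.0, 165.6]
tool_rot: [0.999, 0.042, -0.0, 0.0]
force: [0.2, -0.2, -4.7]
grip_width: 53.3
finger_force: 87.4
```

```bash
python3 - <<'E'
from h import *
t=L(-48,60)
go([*t,42]); print(robot.read_state()['grip_width'])
W=cam('side'); save(W,'pics/w5.png')
E
```

```text
at [524.4 -91.  165.6] yaw y -1.487 z [-0.001 -0.001 -1.   ]
[523.8 -89.5  42. ] delta tool [ -0.3  -1.6 123.6]
53.34280499753942
```

>>> nudge_tcp(segments=[[[-0.3,-1.6,30],0],[[0,0,30],0],[[0,0,30],0],[[0,0,25],0],[[0,0,5],0],[[0,0,0],0],[[0,0,2],0],[[0,0,1],0],[[0,0,1],0],[[0,0,0],0],[[0,0,0],0]])

```text
clock: 15.83
eef_pos: [524.6, -88.8, 43.2]
tool_rot: [0.999, 0.043, 0.001, 0.0]
force: [-0.3, -0.3, -5.7]
grip_width: 53.7
finger_force: 88.0
```

>>> nudge_tcp(segments=[[[0,0,1],0],[[0,0,1],0],[[0,0,1],0],[[0,0,0],0],[[0,0,0],0],[[0,0,0],0]])

```text
clock: 16.33
eef_pos: [524.5, -88.0, 39.9]
tool_rot: [0.999, 0.043, 0.001, -0.0]
force: [-1.1, 5.0, 1.0]
grip_width: 53.8
finger_force: 88.7
```

>>> nudge_tcp(segments=[[[0,0,0],0],[[0,0,0],0],[[0,0,0],0],[[0,0,0],0],[[0,0,0],0]])

```text
clock: 16.75
eef_pos: [524.5, -88.0, 39.9]
tool_rot: [0.999, 0.043, 0.001, -0.0]
force: [-1.1, 5.3, 1.9]
grip_width: 53.6
finger_force: 88.7
```

>>> nudge_tcp(segments=[[[0,0,0],0],[[0,0,0],0],[[0,0,0],0],[[0,0,-10],0],[[0,0,-25],0],[[0,0,-30],0],[[0,0,-40],0],[[0,0,-40],0],[[0,0,-30],0],[[0,0,0],0]], jaw=66)

```text
clock: 17.58
eef_pos: [527.8, -90.5, 223.8]
tool_rot: [0.999, 0.042, 0.008, 0.004]
force: [1.0, -0.7, 2.0]
grip_width: 65.7
finger_force: 0.0
```

```bash
python3 - <<'E'
from h import *
W=cam('wrist'); save(W,'pics/w6.png'); S=cam('side'); save(S,'pics/s6.png')
go([530,-330,280])
E
```

```text
at [525.1 -89.6 216.6] yaw y -1.486 z [ 0.005 -0.003 -1.   ]
[ 530. -330.  280.] delta tool [-15.2 240.1 -62.7]
```

>>> nudge_tcp(segments=[[[-10,29,-10],0],[[-1.9,29,-10],0],[[-2,29,-10],0],[[-2,29,-10],0],[[-2,29,-10],0],[[-2,29,-10],0],[[0,29,-5],0],[[0,29,0],0],[[0,8,0],0],[[0,0,0],0],[[0,0,0],0],[[0,0,0],0]], jaw=85)

```text
clock: 18.68
eef_pos: [524.5, -328.1, 277.9]
tool_rot: [0.999, 0.043, -0.001, -0.001]
force: [0.1, 0.4, 0.1]
grip_width: 84.8
finger_force: 0.0
```

```bash
python3 - <<'E'
from h import *
W=cam('wrist'); save(W,'pics/w7.png'); np.save('w7.npy',np.array(W,dtype=object),allow_pickle=True)
grey(W,38,box=(150,0,450,300)); 
S=cam('scene'); np.save('s7.npy',np.array(S,dtype=object),allow_pickle=True)
grey(S,38,box=(310,220,430,300),amin=80,lo=110)
cv2.imwrite('pics/w67.png',cv2.hconcat([cv2.resize(cv2.imread('pics/w6.png'),(400,300)),cv2.resize(cv2.imread('pics/w7.png'),(400,300))]))
E
```

```text
px [401.5 284. ] world [ 405.4 -487.6] cen 404.9 -487.9 size [59.6 12.6] ang 39.5 area 555
px [436.9 200.9] world [ 517.7 -507.2] cen 514.9 -507.4 size [38.2 29.4] ang 83.2 area 545
px [235.2 198.6] world [ 498.5 -276.7] cen 498.1 -276.8 size [28.3 26.2] ang 3.1 area 554
px [318.8  78.2] world [ 632.6 -355.9] cen 632.2 -355.9 size [55.  45.6] ang 79.3 area 2307
px [408.   60.6] world [ 657.9 -445.6] cen 659.7 -444.7 size [33.1 17.6] ang 0.4 area 449
px [407.4 289.2] world [ 525.8 -398.7] cen 531.8 -397.8 size [56.4 20.6] ang 1.7 area 669
px [335.6 282.1] world [ 476.4 -277.1] cen 476.6 -277.9 size [31.9 36.1] ang 50.7 area 805
px [404.4 245.8] world [ 616.6 -357.4] cen 614.0 -357.2 size [62.7 72.9] ang 79.3 area 3671
```

View pics/w67.png

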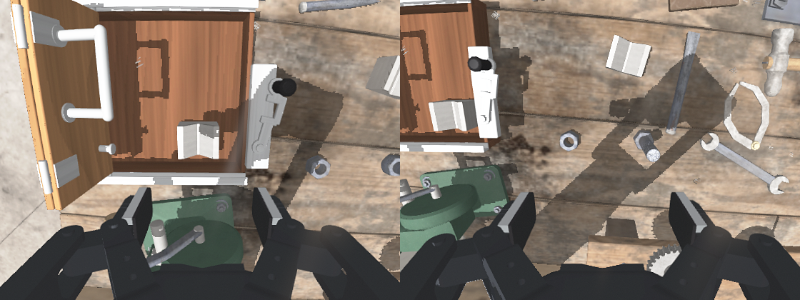

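V1 sits flat in the locker (left picture, (198,138)). The door is still folded open and the hook is along the ledge. V2 has not moved. Fetching V2.

>>> nudge_tcp(segments=[[[0,0,0],0.09],[[0,0,0],0.09],[[0,0,0],0.09],[[0,0,0],0],[[0,0,0],0]])

```text
clock: 19.2
eef_pos: [524.8, -328.4, 279.5]
tool_rot: [0.996, -0.09, 0.0, 0.0]
force: [-0.6, 0.3, 0.1]
grip_width: 84.8
finger_force: 0.0
```

```bash
python3 - <<'E'
from h import *
go([632.3,-355.8,115],[632.3,-355.8,33])
E
```

```text
at [ 524.8 -328.4  279.5] yaw y -1.752 z [ 0. -0. -1.]
[ 632.3 -355.8  115. ] delta tool [110.6   7.6 164.5]
[ 632.3 -355.8   33. ] delta tool [-0. -0. 82.]
```

>>> nudge_tcp(segments=[[[18.4,1.3,27.4],0],[[18.4,1.3,27.4],0],[[18.4,1.3,27.4],0],[[18.4,1.3,27.4],0],[[18.4,1.3,27.4],0],[[18.4,1.3,27.4],0],[[0,0,0],0],[[0,0,25],0],[[0,0,25],0],[[0,0,20],0],[[0,0,10],0],[[0,0,0],0],[[0,0,0],0],[[0,0,0],0]])

```text
clock: 20.37
eef_pos: [632.8, -358.0, 37.5]
tool_rot: [0.996, -0.092, 0.002, 0.001]
force: [-0.0, -0.4, 0.7]
grip_width: 85.3
finger_force: 0.0
```

```bash
python3 - <<'E'
from h import *
go([632.3,-355.8,33])
E
```

```text
at [ 632.8 -358.    37.5] yaw y -1.755 z [ 0.003 -0.002 -1.   ]
[ 632.3 -355.8   33. ] delta tool [-0.9 -2.   4.5]
```

>>> nudge_tcp(segments=[[[-0.9,-2,4],0],[[0,0,0],0],[[0,0,0],0],[[0,0,0],0],[[0,0,0],0],[[0,0,0],0],[[0,0,0],0],[[0,0,0],0],[[0,0,0],0]], jaw=45, clamp_n=80)

```text
clock: 21.12
eef_pos: [631.8, -355.6, 32.2]
tool_rot: [0.996, -0.092, 0.001, 0.001]
force: [-0.5, -0.1, 5.9]
grip_width: 53.7
finger_force: 88.6
```

>>> nudge_tcp(segments=[[[0,0,-10],0],[[0,0,-25],0],[[0,0,-30],0],[[0,0,-30],0],[[0,0,-35],0],[[0,0,0],-0.09],[[0,0,0],-0.09],[[0,0,0],-0.09],[[0,0,0],0],[[0,0,0],0]])

```text
clock: 21.95
eef_pos: [630.3, -354.5, 158.1]
tool_rot: [0.999, 0.042, -0.002, -0.001]
force: [-0.5, -0.5, -5.1]
grip_width: 53.8
finger_force: 87.6
```

```bash
python3 - <<'E'
from h import *
t=L(-48,-50)
go([*t,165],[*t,45])
S=ld('s7.npy'); D=cam('side')
E
```

```text
at [ 630.3 -354.5  158.1] yaw y -1.488 z [-0.004  0.003 -1.   ]
[633.4 -80.  165. ] delta tool [  25.9 -273.3   -6.2]
[633.4 -80.   45. ] delta tool [  0.5   0.4 120. ]
```

>>> nudge_tcp(segments=[[[3,-15,-2],0],[[3,-30,-4],0],[[3,-30,0],0],[[3,-30,0],0],[[3,-30,0],0],[[3,-30,0],0],[[3,-30,0],0],[[3,-30,0],0],[[2,-30,0],0],[[0,-18,0],0],[[0,0,0],0],[[0,0,0],0],[[0,0,0],0]])

```text
clock: 23.08
eef_pos: [633.7, -80.9, 166.6]
tool_rot: [0.999, 0.043, -0.0, 0.0]
force: [-0.1, -0.4, -5.3]
grip_width: 53.9
finger_force: 87.5
```

```bash
python3 - <<'E'
from h import *
t=L(-48,-50); go([*t,45]); print(robot.read_state()['grip_width'])
S,D=cam('scene'),cam('side')
print('vice round end',tri(S,(308,157),D,(360,198)))
E
```

```text
at [633.7 -80.9 166.6] yaw y -1.486 z [-0.    -0.001 -1.   ]
[633.4 -80.   45. ] delta tool [-1.000e-01 -1.000e+00  1.216e+02]
53.926666478673525
vice round end (array([736.06215788, -89.84725141,  51.41372068]), np.float64(3.7388865538322054))
```

>>> nudge_tcp(segments=[[[0,-1,30],0],[[0,0,30],0],[[0,0,30],0],[[0,0,25],0],[[0,0,5],0],[[0,0,2],0],[[0,0,2],0],[[0,0,1],0],[[0,0,0],0],[[0,0,0],0]])

```text
clock: 24.02
eef_pos: [635.0, -80.5, 43.9]
tool_rot: [0.999, 0.043, 0.002, 0.001]
force: [-0.2, -0.3, -5.5]
grip_width: 53.5
finger_force: 87.5
```

>>> nudge_tcp(segments=[[[0,0,1],0],[[0,0,1],0],[[0,0,1],0],[[0,0,0],0],[[0,0,0],0],[[0,0,0],0]])

```text
clock: 24.52
eef_pos: [633.8, -79.9, 38.7]
tool_rot: [0.999, 0.043, 0.0, -0.0]
force: [1.4, 0.9, -5.5]
grip_width: 53.3
finger_force: 87.5
```

>>> nudge_tcp(segments=[[[0,0,1],0],[[0,0,1],0],[[0,0,0],0],[[0,0,0],0],[[0,0,0],0]])

```text
clock: 24.93
eef_pos: [633.9, -80.0, 38.2]
tool_rot: [0.999, 0.043, 0.0, 0.0]
force: [-5.1, 1.0, 5.5]
grip_width: 54.1
finger_force: 88.6
```

>>> nudge_tcp(segments=[[[0,0,0],0],[[0,0,0],0],[[0,0,0],0],[[0,0,0],0],[[0,0,-10],0],[[0,0,-25],0],[[0,0,-30],0],[[0,0,-40],0],[[0,0,-40],0],[[0,0,-30],0],[[0,0,0],0],[[0,0,0],0]], jaw=66)

```text
clock: 25.93
eef_pos: [635.0, -80.5, 215.8]
tool_rot: [0.999, 0.042, 0.003, 0.001]
force: [0.2, 0.2, -0.7]
grip_width: 66.2
finger_force: 0.0
```

```bash
python3 - <<'E'
from h import *
W=cam('wrist'); save(W,'pics/w8.png')
go([430,-290,270])
E
```

```text
at [633.9 -80.3 212.7] yaw y -1.486 z [ 0.002 -0.001 -1.   ]
[ 430. -290.  270.] delta tool [-220.8  191.7  -57.5]
```

>>> nudge_tcp(segments=[[[-10,10,-10],0],[[-26,23,-10],0],[[-26,23,-10],0],[[-26,23,-10],0],[[-26,23,0],0],[[-26,23,0],0],[[-26,23,0],0],[[-26,23,0],0],[[-26,20,0],0],[[0,0,0],0],[[0,0,0],0],[[0,0,0],0]], jaw=60)

```text
clock: 26.98
eef_pos: [432.2, -288.7, 250.7]
tool_rot: [0.999, 0.042, -0.001, -0.001]
force: [-0.2, -0.3, 0.3]
grip_width: 60.0
finger_force: 0.0
```

```bash
python3 - <<'E'
from h import *
W=cam('wrist'); save(W,'pics/w9.png'); print(robot.read_state()['eef_pos'])
for lo in (85,110,140):
  for q,g,r in grey(W,20,box=(150,0,420,260),lo=lo,ch=22):
    if len(g)<140: print([ (a,round(float(np.ptp(g@np.array([np.cos(np.radians(a)),np.sin(np.radians(a))]))),1)) for a in range(0,180,10)])
cv2.imwrite('pics/w89.png',cv2.hconcat([cv2.resize(cv2.imread('pics/w8.png'),(400,300)),cv2.resize(cv2.imread('pics/w9.png'),(400,300))]))
E
```

```text
[ 432.7539339  -288.29779746  250.86035604]
px [161.6 236.6] world [ 357.  -154.9] cen 355.1 -155.2 size [27.  32.9] ang 88.9 area 679
px [165.4 157.5] world [ 451.  -162.3] cen 447.3 -160.5 size [26.7 41.7] ang 11.4 area 517
px [399.9 122.9] world [ 504.9 -404.6] cen 505.0 -402.8 size [34.9 40.5] ang 16.2 area 418
px [273.7 122.9] world [ 492.6 -275. ] cen 492.7 -274.5 size [32.2 29.8] ang 3.8 area 730
px [157.8  51.2] world [ 550.9 -155.7] cen 549.9 -154.8 size [17.6 96.7] ang 89.3 area 1459
[(0, 32.8), (10, 32.0), (20, 30.8), (30, 30.8), (40, 31.9), (50, 32.2), (60, 32.2), (70, 31.1), (80, 29.1), (90, 27.2), (100, 28.3), (110, 31.0), (120, 33.3), (130, 34.8), (140, 35.4), (150, 35.5), (160, 35.5), (170, 34.5)]
[(0, 28.7), (10, 27.0), (20, 30.3), (30, 33.7), (40, 36.2), (50, 38.1), (60, 38.9), (70, 40.4), (80, 40.7), (90, 40.4), (100, 41.6), (110, 41.6), (120, 40.6), (130, 38.9), (140, 36.0), (150, 32.4), (160, 30.6), (170, 30.1)]
[(0, 32
[... 643 characters left out ...]
3.3), (130, 34.8), (140, 35.4), (150, 35.1), (160, 33.7), (170, 33.0)]
[(0, 32.2), (10, 32.0), (20, 31.0), (30, 30.2), (40, 30.5), (50, 31.0), (60, 32.0), (70, 31.9), (80, 30.9), (90, 29.7), (100, 30.1), (110, 31.7), (120, 32.2), (130, 32.1), (140, 31.1), (150, 29.7), (160, 30.5), (170, 31.7)]
px [273.6 123. ] world [ 492.6 -274.5] cen 492.6 -274.3 size [30.2 29. ] ang 4.8 area 666
px [156.   50.6] world [ 550.8 -154.7] cen 551.5 -153.1 size [15.5 96.6] ang 89.2 area 1104
[(0, 30.4), (10, 30.1), (20, 29.4), (30, 29.3), (40, 29.3), (50, 29.5), (60, 30.3), (70, 30.1), (80, 29.5), (90, 29.2), (100, 29.5), (110, 30.1), (120, 30.8), (130, 30.7), (140, 29.7), (150, 29.4), (160, 29.5), (170, 30.3)]
```

View pics/w89.png

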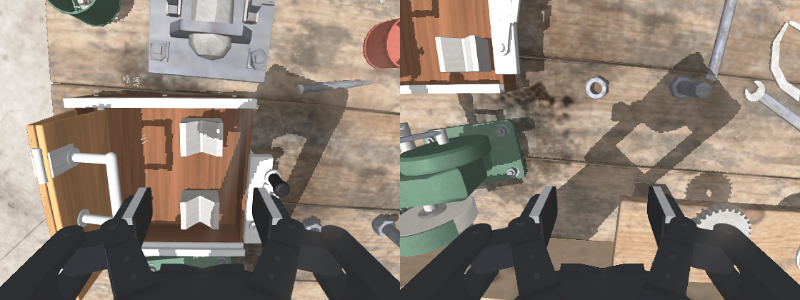

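Both V-blocks stand flat in the locker. The nut is at (492.6,-274.4), 30 mm across flats, with flats facing 90°. Fetching it.

>>> nudge_tcp(segments=[[[0,0,0],0.085],[[0,0,0],0],[[0,0,0],0]])

```text
clock: 27.28
eef_pos: [433.5, -288.0, 251.4]
tool_rot: [1.0, 0.002, -0.0, -0.0]
force: [0.6, -0.5, -1.0]
grip_width: 59.7
finger_force: 0.0
```

```bash
python3 - <<'E'
from h import *
go([492.6,-274.4,100],[492.6,-274.4,28])
E
```

```text
at [ 433.5 -288.   251.4] yaw y -1.567 z [-0.     0.001 -1.   ]
[ 492.6 -274.4  100. ] delta tool [ 59.2 -13.2 151.4]
[ 492.6 -274.4   28. ] delta tool [ 0.  0. 72.]
```

>>> nudge_tcp(segments=[[[11.8,-2.6,30],0],[[11.8,-2.6,30],0],[[11.8,-2.6,30],0],[[11.8,-2.6,30],0],[[11.8,-2.6,30],0],[[0,0,0],0],[[0,0,20],0],[[0,0,20],0],[[0,0,20],0],[[0,0,8],0],[[0,0,0],0],[[0,0,0],0],[[0,0,0],0]], jaw=50)

```text
clock: 28.37
eef_pos: [493.0, -276.6, 35.8]
tool_rot: [1.0, 0.0, 0.001, 0.001]
force: [-0.4, -0.6, -0.8]
grip_width: 50.2
finger_force: 0.0
```

```bash
python3 - <<'E'
from h import *
go([492.6,-274.4,28])
E
```

```text
at [ 493.  -276.6   35.8] yaw y -1.57 z [ 0.003 -0.002 -1.   ]
[ 492.6 -274.4   28. ] delta tool [-0.4 -2.2  7.8]
```

>>> nudge_tcp(segments=[[[-0.4,-2,4],0],[[0,0,3],0],[[0,0,0],0],[[0,0,0],0]])

```text
clock: 28.7
eef_pos: [491.4, -273.8, 26.8]
tool_rot: [1.0, 0.0, 0.0, 0.0]
force: [-0.2, -0.0, -0.2]
grip_width: 49.8
finger_force: 0.0
```

>>> nudge_tcp(segments=[[[0,0,0],0],[[0,0,0],0],[[0,0,0],0],[[0,0,0],0],[[0,0,0],0],[[0,0,0],0],[[0,0,0],0],[[0,0,0],0]], jaw=20, clamp_n=70)

```text
clock: 29.37
eef_pos: [491.8, -274.1, 27.3]
tool_rot: [1.0, 0.0, 0.0, 0.0]
force: [-0.1, -0.2, 4.6]
grip_width: 28.2
finger_force: 71.6
```

>>> nudge_tcp(segments=[[[0,0,-10],0],[[0,0,-25],0],[[0,0,-30],0],[[0,0,-30],0],[[0,0,-35],-0.085],[[0,0,0],0],[[0,0,0],0]])

```text
clock: 29.95
eef_pos: [492.5, -274.5, 159.9]
tool_rot: [0.999, 0.043, 0.002, 0.002]
force: [0.0, 0.0, -1.4]
grip_width: 28.0
finger_force: 71.0
```

```bash
python3 - <<'E'
from h import *
t=L(-48,4)
go([*t,165],[*t,45]); W=cam('wrist'); save(W,'pics/w10.png')
E
```

```text
at [ 492.5 -274.5  159.9] yaw y -1.486 z [ 0.005 -0.003 -1.   ]
[579.6 -84.7 165. ] delta tool [ 103.  -181.8   -5.3]
[579.6 -84.7  45. ] delta tool [ -0.5  -0.4 120. ]
```

>>> nudge_tcp(segments=[[[8,-14,-4],0],[[16,-28,-4],0],[[16,-28,0],0],[[16,-28,0],0],[[16,-28,0],0],[[16,-28,0],0],[[15,-28,0],0],[[0,0,0],0],[[0,0,0],0],[[0,0,0],0]])

```text
clock: 30.83
eef_pos: [577.4, -83.6, 162.6]
tool_rot: [0.999, 0.043, -0.002, -0.0]
force: [0.7, -0.9, -0.7]
grip_width: 27.7
finger_force: 71.0
```

```bash
python3 - <<'E'
from h import *
t=L(-48,4); go([*t,42]); print(robot.read_state()['grip_width'])
E
```

```text
at [577.4 -83.6 162.6] yaw y -1.485 z [-0.004  0.    -1.   ]
[579.6 -84.7  42. ] delta tool [  2.6   1.3 120.6]
27.69689507476684
```

>>> nudge_tcp(segments=[[[2.6,1.3,30],0],[[0,0,30],0],[[0,0,30],0],[[0,0,25],0],[[0,0,5],0],[[0,0,2],0],[[0,0,2],0],[[0,0,0],0],[[0,0,0],0]])

```text
clock: 31.58
eef_pos: [582.6, -85.4, 43.0]
tool_rot: [0.999, 0.042, 0.002, 0.001]
force: [-0.0, 0.2, -0.2]
grip_width: 27.5
finger_force: 71.0
```

>>> nudge_tcp(segments=[[[0,0,1],0],[[0,0,1],0],[[0,0,1],0],[[0,0,1],0],[[0,0,0],0],[[0,0,0],0],[[0,0,0],0]])

```text
clock: 32.17
eef_pos: [581.2, -84.8, 36.7]
tool_rot: [0.999, 0.043, -0.0, -0.0]
force: [0.2, 0.6, -0.3]
grip_width: 28.0
finger_force: 71.0
```

>>> nudge_tcp(segments=[[[0,0,1],0],[[0,0,1],0],[[0,0,1],0],[[0,0,0],0],[[0,0,0],0],[[0,0,0],0]])

```text
clock: 32.67
eef_pos: [581.3, -84.8, 33.7]
tool_rot: [0.999, 0.043, 0.0, -0.0]
force: [-0.4, -0.6, -1.2]
grip_width: 28.1
finger_force: 71.0
```

>>> nudge_tcp(segments=[[[0,0,1],0],[[0,0,0],0],[[0,0,0],0],[[0,0,0],0]])

```text
clock: 33.0
eef_pos: [581.5, -84.9, 33.3]
tool_rot: [0.999, 0.043, 0.0, 0.0]
force: [-1.1, 0.2, 3.4]
grip_width: 27.7
finger_force: 71.4
```

>>> nudge_tcp(segments=[[[0,0,0],0],[[0,0,0],0],[[0,0,0],0],[[0,0,0],0],[[0,0,-10],0],[[0,0,-25],0],[[0,0,-30],0],[[0,0,-40],0],[[0,0,-40],0],[[0,0,-30],0],[[0,0,-30],0],[[0,0,0],0],[[0,0,0],0]], jaw=45)

```text
clock: 34.08
eef_pos: [582.4, -85.1, 241.7]
tool_rot: [0.999, 0.043, 0.003, 0.001]
force: [0.3, -0.6, -0.2]
grip_width: 44.7
finger_force: 0.0
```

```bash
python3 - <<'E'
from h import *
W=cam('wrist'); save(W,'pics/w11.png'); S=cam('scene'); save(S,'pics/s11.png'); D=cam('side'); save(D,'pics/d11.png')
g=L(34,-25); go([*g,240],[*g,140.5])
r=lambda f:cv2.resize(cv2.imread(f),(400,300))
cv2.imwrite('pics/c11.png',cv2.vconcat([cv2.hconcat([r('pics/w11.png'),r('pics/s11.png')]),cv2.hconcat([r('pics/d11.png'),r('pics/wrist0.png')])]))
E
```

```text
at [580.5 -84.6 236. ] yaw y -1.485 z [-0.003  0.001 -1.   ]
[ 6.015e+02 -5.000e-01  2.400e+02] delta tool [ 28.1 -82.   -4. ]
[ 6.015e+02 -5.000e-01  1.405e+02] delta tool [ 0.3  0.1 99.5]
```

View pics/c11.png

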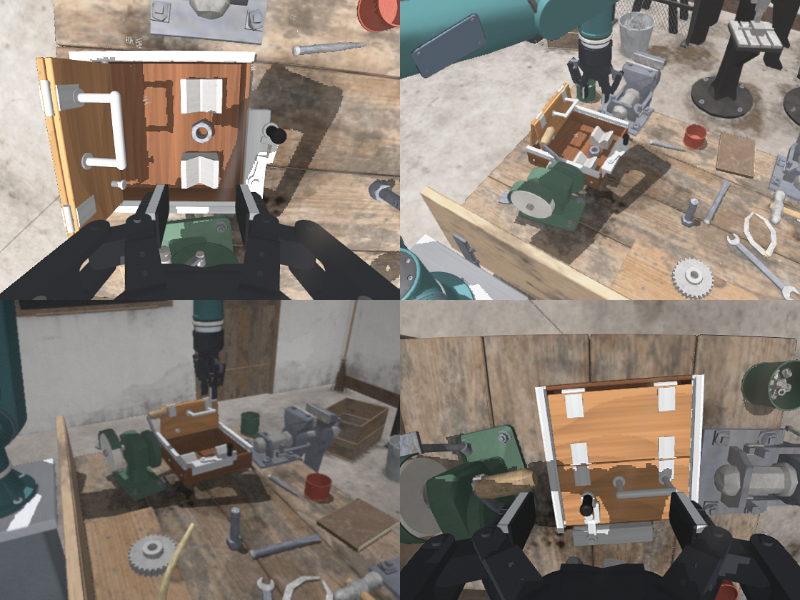

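Two V-blocks and the nut lie flat in the locker (top left: (202,95), (202,130), (200,170)). The bench holds no more of them. Regripping the handle to close the door.

>>> nudge_tcp(segments=[[[9,-27,0],0],[[9,-27,0],0],[[10,-28,0],0],[[0,0,0],0],[[0,0,0],0],[[0,0,0],0]], jaw=30)

```text
clock: 34.73
eef_pos: [601.5, -0.9, 235.9]
tool_rot: [0.999, 0.043, -0.002, 0.0]
force: [-0.7, -0.6, 0.5]
grip_width: 29.8
finger_force: 0.0
```

```bash
python3 - <<'E'
from h import *
W=cam('wrist'); save(W,'pics/w12.png')
g=L(34,-25); go([*g,140.5])
for y in(15,-65): print(proj(W,[*L(34,y),134.5]))
f=W['frame'].astype(int); m=((f.min(2)>150)&(abs(f[:,:,0]-f[:,:,2])<20)).astype(np.uint8); m[300:]=0
for x in (150,180,210,230,250): 
    pass
for r in (200,220,240,260): print(r,np.where(m[r])[0][[0,-1]] if m[r].any() else None, np.where(np.diff(m[r].astype(int)))[0][:12])
E
```

```text
at [601.6  -1.4 236.4] yaw y -1.486 z [-0.002 -0.    -1.   ]
[ 6.015e+02 -5.000e-01  1.405e+02] delta tool [ 0.2 -0.9 95.9]
[281.52398291 271.17699256]
[281.42501519 164.17744389]
200 [  0 283] [ 9 10 33 34 35 38 48 49 53 54 57 60]
220 [  0 439] [ 5  6  7  8 13 14 15 16 24 27 33 34]
240 [  0 471] [ 1  2 33 35 36 44 47 52 57 63 66 67]
260 [  0 384] [ 0  2 24 26 33 37 66 68 79 80 82 84]
```

>>> nudge_tcp(segments=[[[0,-0.9,25],0],[[0,0,25],0],[[0,0,25],0],[[0,0,15],0],[[0,0,5],0],[[0,0,0],0],[[0,0,0],0]])

```text
clock: 35.37
eef_pos: [602.3, -0.6, 143.4]
tool_rot: [0.999, 0.042, 0.0, 0.0]
force: [0.5, -1.0, 0.8]
grip_width: 29.9
finger_force: 0.0
```

>>> nudge_tcp(segments=[[[0,0,0],0],[[0,0,0],0],[[0,0,0],0],[[0,0,0],0],[[0,0,0],0],[[0,0,0],0],[[0,0,0],0],[[0,0,0],0]], jaw=2, clamp_n=50)

```text
clock: 36.03
eef_pos: [603.2, -0.0, 144.9]
tool_rot: [0.999, 0.043, 0.002, 0.0]
force: [-0.4, -0.4, 4.5]
grip_width: 7.9
finger_force: 49.0
```

>>> nudge_tcp(segments=[[[0,9.4,-2.6],0],[[0,8.9,-2.1],0],[[0,8.4,-1.6],0],[[0,7.8,-1.1],0],[[0,7.2,-0.6],0],[[0,6.5,0],0],[[0,5.8,0.5],0],[[0,5,1],0],[[0,4.3,1.5],0],[[0,0,0],0]])

```text
clock: 36.87
eef_pos: [607.8, -63.1, 147.1]
tool_rot: [0.999, 0.043, 0.0, -0.001]
force: [1.3, 3.8, 0.6]
grip_width: 8.0
finger_force: 52.3
```

>>> nudge_tcp(segments=[[[0,3.5,2.0],0],[[0,2.6,2.5],0],[[0,1.8,3.0],0],[[0,0.9,3.5],0],[[0,0.1,3.9],0],[[0,-0.8,4.3],0],[[0,-1.6,4.7],0],[[0,-2.5,5.0],0],[[0,-3.3,5.4],0],[[0,0,0],0],[[0,0,0],0]])

```text
clock: 37.78
eef_pos: [608.0, -65.3, 112.7]
tool_rot: [0.999, 0.042, 0.0, 0.001]
force: [4.0, -3.7, -0.4]
grip_width: 8.2
finger_force: 55.0
```

```bash
python3 - <<'E'
from h import *
s=robot.read_state();print(s['eef_pos'],inL(s['eef_pos']),s['force'],s['grip_width'])
E
```

```text
[608.01801648 -65.29797888 112.74562773] [-31.14107693 -25.93904738] [ 4.00394088 -3.72535245 -0.39659916] 8.180038283344041
```

>>> nudge_tcp(segments=[[[0,0,2],0],[[0,0,1],0],[[0,0,0],0],[[0,0,0],0]])

```text
clock: 38.12
eef_pos: [607.9, -64.0, 110.5]
tool_rot: [0.999, 0.043, 0.001, 0.0]
force: [2.6, -2.5, 2.1]
grip_width: 7.8
finger_force: 55.3
```

>>> nudge_tcp(segments=[[[0,0,2],0],[[0,0,1],0],[[0,0,0],0],[[0,0,0],0]])

```text
clock: 38.45
eef_pos: [608.1, -63.9, 110.3]
tool_rot: [0.999, 0.043, 0.001, 0.001]
force: [-1.9, -1.4, 10.5]
grip_width: 8.0
finger_force: 56.2
```

>>> nudge_tcp(segments=[[[0,0,2],0],[[0,0,0],0],[[0,0,0],0]])

```text
clock: 38.7
eef_pos: [608.1, -63.9, 110.1]
tool_rot: [0.999, 0.043, 0.002, 0.001]
force: [-4.0, -2.0, 17.3]
grip_width: 7.9
finger_force: 56.9
```

>>> nudge_tcp(segments=[[[0,0,0],0],[[0,0,0],0],[[0,0,0],0],[[0,0,0],0],[[0,0,-20],0],[[0,0,-25],0],[[0,0,-30],0],[[0,0,-30],0],[[0,25,-20],0],[[0,25,0],0],[[0,25,0],0],[[0,25,0],0],[[0,0,0],0],[[0,0,0],0],[[0,0,0],0]], jaw=40)

```text
clock: 39.95
eef_pos: [615.7, -162.6, 229.3]
tool_rot: [0.999, 0.043, -0.001, -0.001]
force: [-0.3, 0.2, 0.0]
grip_width: 39.9
finger_force: 0.0
```

```bash
python3 - <<'E'
from h import *
W=cam('wrist'); save(W,'pics/w13.png'); S=cam('scene'); D=cam('side'); save(D,'pics/d13.png'); save(S,'pics/s13.png')
cv2.imwrite('pics/c13.png',cv2.hconcat([cv2.resize(cv2.imread('pics/w13.png'),(480,360)),cv2.resize(cv2.imread('pics/d13.png')[130:290,200:380],None,fx=1.75,fy=2.25)]))
k=L(-134,-18); print(k); print(proj(W,[*k,110]))
# dark knob
f=W['frame'].max(2); m=(f<45).astype(np.uint8)
n,l,st,ce=cv2.connectedComponentsWithStats(m[:300])
for i in range(1,n):
    if st[i,4]>100: print(st[i],ce[i].round())
E
```

```text
[ 608.94327702 -168.4586808 ]
[289.36853678 221.99829836]
[281 208  21  30 260] [291. 220.]
[225 258  17  42 453] [235. 283.]
[324 258  18  42 486] [331. 283.]
[206 268  15  11 102] [213. 274.]
[345 268  16  11 116] [352. 273.]
[196 280  20  20 229] [206. 290.]
[289 283  14  17 157] [294. 292.]
[352 285  20  15 196] [361. 292.]
```

View pics/c13.png

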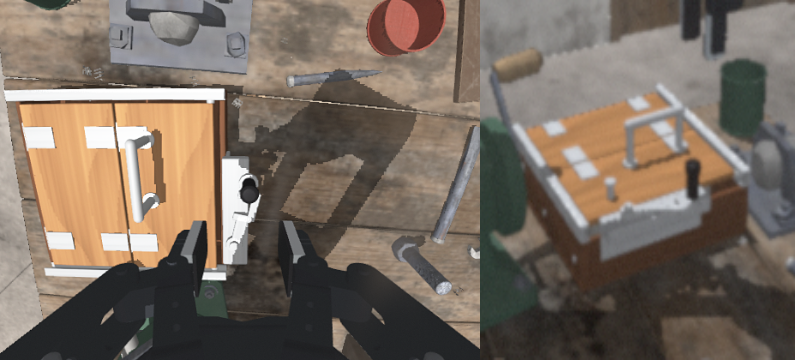

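Door shut: panels flat, handle contact at the starting position. Knob at (291,220), where expected. Turning the tool back and gripping the knob.

>>> nudge_tcp(segments=[[[0,0,0],-0.1208],[[0,0,0],-0.1208],[[0,0,0],-0.1208],[[0,0,0],-0.1208],[[0,0,0],-0.1208],[[0,0,0],-0.1208],[[0,0,0],-0.1208],[[0,0,0],-0.1208],[[0,0,0],-0.1208],[[0,0,0],-0.1208],[[0,0,0],-0.1208],[[0,0,0],-0.1208],[[0,0,0],-0.1208],[[0,0,0],0],[[0,0,0],0]])

```text
clock: 41.35
eef_pos: [616.1, -162.3, 230.5]
tool_rot: [0.677, 0.736, 0.0, 0.0]
force: [0.4, 0.3, -0.1]
grip_width: 39.7
finger_force: 0.0
```

```bash
python3 - <<'E'
from h import *
k=L(-134,-17); go([*k,160],[*k,111])
E
```

```text
at [ 616.1 -162.3  230.5] yaw y 0.083 z [ 0.  0. -1.]
[ 607.9 -168.5  160. ] delta tool [-5.5 -8.7 70.5]
[ 607.9 -168.5  111. ] delta tool [-0. -0. 49.]
```

>>> nudge_tcp(segments=[[[-2,-3,23],0],[[-2,-3,23],0],[[-1.5,-2.7,23],0],[[0,0,0],0],[[0,0,15],0],[[0,0,15],0],[[0,0,12],0],[[0,0,4],0],[[0,0,0],0],[[0,0,0],0]])

```text
clock: 42.18
eef_pos: [608.3, -169.4, 116.2]
tool_rot: [0.677, 0.736, 0.0, 0.0]
force: [0.4, -0.1, 0.7]
grip_width: 40.0
finger_force: 0.0
```

>>> nudge_tcp(segments=[[[0,0,0],0],[[0,0,0],0],[[0,0,0],0],[[0,0,0],0],[[0,0,0],0],[[0,0,0],0],[[0,0,0],0],[[0,0,0],0]], jaw=5, clamp_n=40)

```text
clock: 42.85
eef_pos: [605.1, -169.4, 117.1]
tool_rot: [0.677, 0.736, -0.002, -0.003]
force: [-10.1, 2.6, 6.8]
grip_width: 14.1
finger_force: 39.1
```

```bash
python3 - <<'E'
from h import *
p=robot.read_state()['eef_pos']; l=inL(p); print(l)
v=l-np.array([-120,55]); a=np.arctan2(-v[1],v[0]); print(a,np.hypot(*v))
q=np.array([-120,55])+72*np.array([np.cos(a),-np.sin(a)])
for b in np.linspace(a,0,14)[1:]:
    n=np.array([-120,55])+72*np.array([np.cos(b),-np.sin(b)]); d=n-q; q=n; print(f'{d[0]:.1f} {-d[1]:.1f} 0 0;',end=' ')
E
```

```text
[-134.57882183  -14.0428849 ]
1.7788954705082283 70.56530310156033
9.7 1.4 0 0; 9.8 0.0 0 0; 9.8 -1.3 0 0; 9.5 -2.6 0 0; 9.0 -3.9 0 0; 8.4 -5.1 0 0; 7.6 -6.2 0 0; 6.7 -7.2 0 0; 5.7 -8.0 0 0; 4.5 -8.7 0 0; 3.3 -9.3 0 0; 2.0 -9.6 0 0; 0.7 -9.8 0 0;
```

>>> nudge_tcp(segments=[[[9.7,-1.6,0],0],[[9.8,0,0],0],[[9.8,-1.3,0],0],[[9.5,-2.6,0],0],[[9.0,-3.9,0],0],[[8.4,-5.1,0],0],[[7.6,-6.2,0],0],[[6.7,-7.2,0],0],[[5.7,-8,0],0],[[4.5,-8.7,0],0],[[3.3,-9.3,0],0],[[2,-9.6,0],0],[[0.7,-9.8,0],0],[[0,-2,0],0],[[0,0,0],0],[[0,0,0],0]])

```text
clock: 44.18
eef_pos: [526.4, -76.5, 117.0]
tool_rot: [0.674, 0.738, 0.011, -0.007]
force: [1.8, 29.6, 11.0]
grip_width: 12.6
finger_force: 41.2
```

```bash
python3 - <<'E'
from h import *
s=robot.read_state(); l=inL(s['eef_pos']); print(l,s['force'],s['grip_width'])
v=l-np.array([-120,55]); print(np.arctan2(-v[1],v[0]),np.hypot(*v))
E
```

```text
[-35.24812962  56.33708871] [ 1.78459643 29.64037553 11.01071247] 12.590713821089487
-0.015775200985868036 84.76241701660642
```

```bash
python3 - <<'E'
from h import *
S=cam('scene'); D=cam('side'); W=cam('wrist'); save(D,'pics/d14.png'); save(S,'pics/s14.png'); save(W,'pics/w14.png')
cv2.imwrite('pics/c14.png',cv2.hconcat([cv2.resize(cv2.imread('pics/w14.png'),(400,300)),cv2.resize(cv2.imread('pics/d14.png')[130:280,190:340],(400,300))]))
go([526.4,-76.5,180])
E
```

```text
at [526.4 -76.4 116.9] yaw y 0.091 z [ 0.003  0.025 -1.   ]
[526.4 -76.5 180. ] delta tool [  1.5   0.4 -63. ]
```

View pics/c14.png

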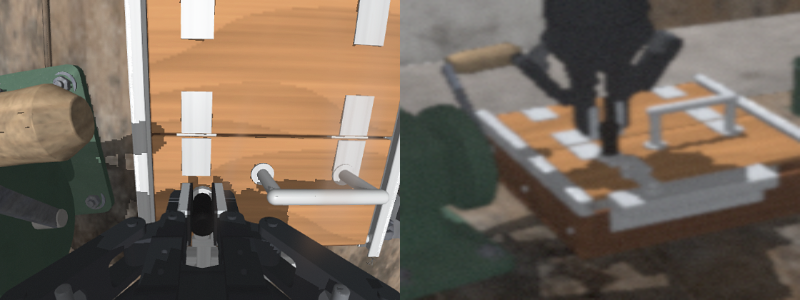

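>>> nudge_tcp(segments=[[[0,0,0],0],[[0,0,0],0],[[0,0,0],0],[[0,0,0],0],[[0,0,0],0],[[0,0,-15],0],[[0,0,-25],0],[[0,0,-20],0],[[0,0,0],0],[[0,0,0],0],[[0,0,0],0]], jaw=40)

```text
clock: 45.25
eef_pos: [524.9, -89.6, 174.3]
tool_rot: [0.677, 0.736, -0.0, -0.001]
force: [0.1, -0.5, -0.4]
grip_width: 40.2
finger_force: 0.0
```

```bash
python3 - <<'E'
from h import *
W=cam('wrist'); S=cam('scene'); D=cam('side'); save(W,'pics/w15.png')
def top(c,box):
    f=c['frame'].max(2); m=np.zeros(f.shape,np.uint8); x0,y0,x1,y1=box; m[y0:y1,x0:x1]=(f[y0:y1,x0:x1]<55)
    n,l,st,ce=cv2.connectedComponentsWithStats(m)
    for i in range(1,n):
        if st[i,4]>25: print(st[i],ce[i].round(1))
for c,n in ((W,'w'),(S,'s'),(D,'d')):
    p=proj(c,[529.4,-88.5,94]).astype(int); print(n,'pred mid',p,'pred top',proj(c,[529.4,-88.5,110]).round(1)); top(c,(p[0]-30,p[1]-30,p[0]+30,p[1]+30))
print(robot.read_state()['eef_pos'])
E
```

```text
w pred mid [290 230] pred top [291.1 240.2]
[274 213  28  39 763] [287.8 233.2]
s pred mid [260 203] pred top [260.2 198.1]
[256 203   7  10  54] [259.5 207.7]
d pred mid [268 198] pred top [268.3 191.6]
[265 192   6  15  64] [268.3 198.9]
[524.59823499 -89.34108128 173.59553252]
```

```bash
python3 - <<'E'
from h import *
go([563,-93,174],[563,-93,114],[550,-93,114])
a=cv2.imread('pics/w15.png')[120:360,180:460]; cv2.imwrite('pics/c15.png',cv2.resize(a,None,fx=2,fy=2,interpolation=cv2.INTER_CUBIC))
E
```

```text
at [524.6 -89.3 173.6] yaw y 0.085 z [-0.003  0.001 -1.   ]
[563. -93. 174.] delta tool [-6.9 38.  -0.5]
[563. -93. 114.] delta tool [-0.1  0.2 60. ]
[550. -93. 114.] delta tool [  1.1 -13.    0. ]
```

View pics/c15.png

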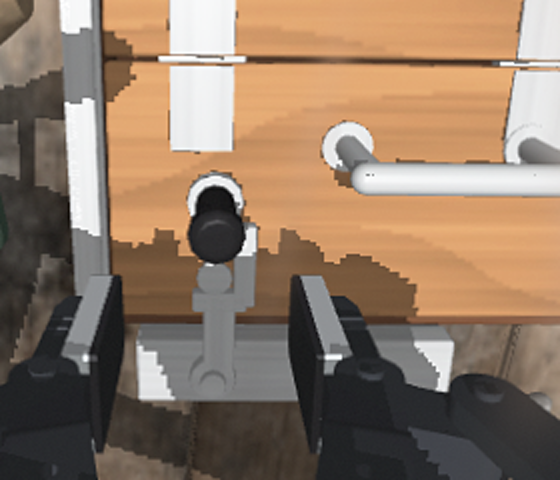

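The hook lies straight from its pivot (212,378) past the stud (215,278) to the knob (216,235), as at the start. I'll push it gently once against its stop, to be sure.

>>> nudge_tcp(segments=[[[-3.5,19,0],0],[[-3.4,19,0],0],[[0,0,0],0],[[0,0,0],0],[[0,0,20],0],[[0,0,20],0],[[0,0,17],0],[[0,0,3],0],[[0,0,0],0],[[0,0,0],0]], jaw=0, clamp_n=20)

```text
clock: 46.23
eef_pos: [563.7, -93.1, 116.0]
tool_rot: [0.676, 0.736, 0.0, 0.0]
force: [0.3, 0.1, 1.0]
grip_width: 0.5
finger_force: 0.0
```

>>> nudge_tcp(segments=[[[0,-3,0],0],[[0,-3,0],0],[[0,-2,0],0],[[0,-1,0],0],[[0,0,0],0],[[0,0,0],0]])

```text
clock: 46.73
eef_pos: [555.0, -93.9, 115.8]
tool_rot: [0.676, 0.736, 0.0, 0.0]
force: [0.3, 1.1, -0.2]
grip_width: 0.0
finger_force: 0.0
```

>>> nudge_tcp(segments=[[[0,-1.5,0],0],[[0,-1.5,0],0],[[0,-1,0],0],[[0,0,0],0],[[0,0,0],0]])

```text
clock: 47.15
eef_pos: [551.0, -94.2, 115.4]
tool_rot: [0.676, 0.736, 0.0, 0.0]
force: [0.3, 0.6, 0.4]
grip_width: 0.2
finger_force: 0.0
```

>>> nudge_tcp(segments=[[[0,-1,0],0],[[0,-1,0],0],[[0,0,0],0],[[0,0,0],0]])

```text
clock: 47.48
eef_pos: [549.6, -94.3, 115.6]
tool_rot: [0.676, 0.737, 0.001, 0.001]
force: [2.8, 0.7, -1.7]
grip_width: 0.3
finger_force: 1.3
```

>>> nudge_tcp(segments=[[[0,-1,0],0],[[0,-1,0],0],[[0,0,0],0],[[0,0,0],0]])

```text
clock: 47.82
eef_pos: [549.0, -94.4, 115.8]
tool_rot: [0.676, 0.737, 0.002, 0.002]
force: [8.3, 1.1, -2.8]
grip_width: -0.4
finger_force: 3.7
```

>>> nudge_tcp(segments=[[[0,6,0],0],[[0,6,0],0],[[0,0,-25],0],[[0,0,-35],0],[[0,0,-40],0],[[0,0,-40],0],[[0,0,0],0],[[0,0,0],0],[[0,0,0],0],[[0,0,0],0],[[0,0,0],0],[[0,0,0],0]])

```text
clock: 48.82
eef_pos: [558.3, -93.4, 253.4]
tool_rot: [0.676, 0.736, -0.001, -0.002]
force: [-0.1, -1.0, -0.3]
grip_width: 0.1
finger_force: 0.0
```

```bash
python3 - <<'E'
from h import *
W,S,D=cam('wrist'),cam('scene'),cam('side')
for c,n,box in ((S,'s',25),(D,'d',25)):
    p=proj(c,[529.4,-88.5,94]).astype(int); f=c['frame'].max(2); m=np.zeros(f.shape,np.uint8); m[p[1]-20:p[1]+20,p[0]-12:p[0]+12]=f[p[1]-20:p[1]+20,p[0]-12:p[0]+12]<55
    q=cv2.connectedComponentsWithStats(m); i=1+q[2][1:,4].argmax(); print(n,p,q[3][i].round(1),q[2][i])
S0=cv2.imread('pics/scene0.png'); print(cv2.absdiff(S0,cv2.cvtColor(S['frame'],cv2.COLOR_RGB2BGR))[150:250,180:320].mean())
E0=0
E
python3 - <<'E'
import sys; sys.path.insert(0,'.')
E
```

```text
s [260 203] [259.5 207.5] [256 203   7  10  56]
d [268 198] [268.3 199.1] [266 192   5  15  62]
16.450642857142856
```

```bash
python3 - <<'E'
from h import *
for a,(x,y) in (('scene0',(260,203)),('side0',(268,198))):
    f=cv2.imread(f'pics/{a}.png').max(2); m=np.zeros(f.shape,np.uint8); m[y-20:y+20,x-12:x+12]=f[y-20:y+20,x-12:x+12]<55
    q=cv2.connectedComponentsWithStats(m); i=1+q[2][1:,4].argmax(); print(a,q[3][i].round(1),q[2][i])
print(robot.hand_in())
E
```

```text
scene0 [259.7 207.2] [256 202   8  11  58]
side0 [268.7 199.7] [266 192   6  15  67]
the job is handed in; nothing more can be done
None
```

I handed the job in after about 49 s of the 210 s allowed: both V-blocks and the one nut found on the bench were set flat in the locker, the door was folded shut, and the hook was swung home round its stud.

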